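# File the finished phone in the rack

## Task

The closed phone leaning on a wire easel is finished: stand it upright on its long edge in the empty slot of the two-slot rack, roughly centred along the slot and parallel to the phone already filed there. Lower it right to the slot floor before letting go, and leave the opened phone on the other easel and the filed phone where they are.

Things in the scene. Friction and masses are not known exactly. Their poses are not given: they have to be found in the camera images.
- closed_phone: Phone to file: closed plain black slab, 149 x 69 x 9 mm, 0.16 kg. Origin: centre of its underside face; x along its length, y along its width, z through its thickness (middle at z = 4.5 mm). It starts on a long edge on a fixed wire easel, y up, z towards the robot, leaning 15 deg back, lower edge 25 mm above the bench. Its middle 90 mm is open in front and behind: pinch it there from above.
- rack: Fixed rack, grey base 116 (x) x 170 (y) x 8 mm; origin: centre of underside. Two slots along y, floor z = 8 mm: the empty one at x = -30 mm (robot's side), the filled at +30. 5 mm wire dividers only at y = +-47 mm, 54 mm high; between them fingers have room. Slot 13 mm wide up to z = 40, widening to 29 mm at the mouth (z = 54). A phone in it has its centre at z = 43 mm.
- open_phone: Bystander: opened phone, back off, boards showing, 148 x 71 x 8 mm; origin and axes like the closed phone's. Leans on the second of two identical easels. Easel: 6 mm wires 50 mm either side of the phone's middle (ledge with 14 mm front lip, upright and rear leg behind, reaching 70 mm back), lower than the phone's top. Easels and rack stand side by side in any order.
- filed_phone: Bystander: another closed black phone, 149 x 69 x 9 mm, origin and axes like the closed phone's; stands loose and upright in the rack's far slot, its near face about 55 mm from the middle of the empty slot.

How it is judged:
By the outcome, as a careful person would: the job done as asked, in the order asked, and still so for the second after the job is handed in, with the robot touching nothing.
It also fails if it takes over 42 s, if anything falls off the work surface, if the arm or the gripper's body presses on something with over 40 N, if the wrist force passes 120 N, or if a joint passes its speed limit or range.

## Robot

A 6-joint arm with a two-finger parallel gripper is mounted at the origin on a cart in front of the work surface, level with it; the furniture and walls round the work are solid. World frame = base frame: x ahead of the robot, y to its left, z up, the work surface at z = 0. Lengths are in m, angles in rad, forces in N, time in s.
With the tool pointing down it reaches from about 0.3 to 0.85 m from the base axis. Payload 5.4 kg.
Tool frame: the origin (TCP) lies at the very end of the fingers, on their centre line; the grasp point (between the pads) lies 19 mm behind it; z points along the fingers, y is the direction in which the jaws open and shut (so a half turn about z gives the same grasp; the last joint's range is limited). The gripper opens to 85 mm and grips with 20 to 120 N. Pads are 22 mm wide; open, the fingers measure 114 mm over their backs; the gripper's body (76 mm by 85 mm) begins 54 mm behind the grasp point. The pads swing forward as they close: fully open they stand 13 mm farther back than shut.
Start: joints at [-1.484, 0.158, 1.597, -0, 1.386, -0.21], TCP at [0.168, -0.55, 0.231] pointing down, gripper open.
Joint ranges: [-2.91, 2.91], [-0.94, 2.29], [0.18, 2.7], [-1.29, 4.43], [0.17, 2.64], [-3, 3]. Speed limits (rad/s): [2.57, 2.57, 3.14, 3.14, 3.14, 3.14].

## Interface

Orientations are given as a 3x3 rotation matrix whose columns are the frame's x, y, z axes.
In Python, from rig import arm gives the robot as it stands.
- The arm moves only by the tool drive_tool, never from a script. Its argument "series" is a list of rows, each a list of 3 entries, a list of its own where there are three numbers: the shift along the tool's x, y, z in cm, then the turn, a rotation vector about the tool's x, y, z in rad, then the opening, from 0 (shut) to 1 (fully open). A call has 1 to 10 rows; each row is the pose to reach, as a shift and turn from the pose commanded when the call began, along the tool's axes at that moment; what a row does not reach only later rows make up. A row lasts 1/10 s, in which the tool goes at most 50 mm and 8.59 degrees, less where a joint would pass 70% of its speed; a pose out of reach is approached as far as the arm can. A call with a gripper value outside its range is refused whole. The fingers move at their own pace and stop on an object; "grip_force" is the grip in N (left out, the last holds). Time passes only in rows, so rows that repeat a pose let the fingers close. It gives the time, the measured TCP pose, the force and the opening at its end, in the units of the state.
- arm.get_state(): the state, without advancing time (a new reading comes with each control period).
- arm.get_image(name): name is "scene" or "top" or "wrist"; returns a dict with "img" (400x640x3 uint8, red, green, blue), "fx", "fy", "cx", "cy" (pixels), "dist" ([k1, k2, p1, p2, k3] as OpenCV has them; the pictures are not rectified), "eye" and "rotation" of the camera in the world. Camera axes: x right, y down, z forward; pixel columns grow to the right and rows downward; lengths in m; the calibration is good to about 2 mm. A picture is of the moment at which its call begins. There is no depth.
- arm.finish_job(): hands the job in, once; it reports no verdict.
The state is a dict: "time_s": time; "joint_positions": joint angles; "qvel": joint speeds; "tau": joint torques, N m; "position": TCP position; "eef_rot": TCP orientation; "ft_force": force on the tool from outside, world axes, zero at the start; "ft_torque": the same for the moment, N m; "grip_width": finger opening in m.
Only numpy, scipy, OpenCV 4.12 (cv2) and the standard library are available. Lean on these libraries where they do the work, as an engineer would, in place of code of your own. Each camera call takes 0.05 s, during which the arm holds its last target.

## Working session

There is one attempt and no reset: what is moved stays moved. The work goes in short steps, Python scripts to look and compute and a tool call to move; the robot and the scene stay as the last step left them, time stands still between calls to the robot, and variables do not carry over. Pictures are saved under pics/ and viewed, and the job is handed in when it is done.

Besides the shell and the picture viewer there is one more tool, called as name(argument=value, ...), one argument or row to a line, values as JSON. drive_tool: Moves the arm, as the interface text tells. Its arguments: {"type":"object","properties":{"series":{"type":"array","items":{"type":"array"}},"grip_force":{"type":"number"}},"required":["series"]}

```bash
ls; mkdir -p pics; python3 - <<'E'
from rig import arm
import cv2,pickle
s=arm.get_state();print(s)
d={}
for n in("scene","top","wrist"):
    i=arm.get_image(n);d[n]=i
    cv2.imwrite(f"pics/{n}0.png",i["img"][:,:,::-1]);print(n,i["fx"],i["fy"],i["cx"],i["cy"],i["dist"],i["eye"],i["rotation"])
pickle.dump(d,open("d0.pkl","wb"))
E
```

```text
pics
{'time_s': 0.0, 'joint_positions': array([-1.48410668e+00,  1.59035252e-01,  1.59825878e+00, -1.34917592e-05,
        1.38617424e+00, -2.10104101e-01]), 'qvel': array([7.10078948e-04, 3.10460550e-04, 3.21154281e-04, 6.18979545e-05,
       7.71460295e-04, 2.45250028e-04]), 'tau': array([-1.01109534e-03, -3.95999122e+01, -3.31429052e+01, -4.95320328e-04,
        8.33018421e-03, -1.11783385e-05]), 'position': array([ 0.16808217, -0.54925428,  0.23031135]), 'eef_rot': array([[ 9.56278395e-01,  2.92457861e-01, -1.75605501e-04],
       [ 2.92457669e-01, -9.56276646e-01,  1.86742350e-03],
       [ 3.78215242e-04, -1.83713392e-03, -9.99998241e-01]]), 'ft_force': array([ 0.16691656, -0.40823137,  0.08718919]), 'ft_torque': array([ 0.00332204, -0.02612449, -0.01466515]), 'grip_width': 0.08526922631326656}
scene 479.58101593077544 479.58101593077544 323.5066615377899 204.27080453383323 [0.02905691 0.         0.         0.         0.        ] [-0.12645929  0.36854207  0.9254617 ] [[-0.50564985 -0.66371948  0.55117572]
 [-0.86271464  0.39377506 -0.31727693]
 [-0.00645637 -0.6359384  -0.77171282]]
top 379.2479795359146 379.2479795359146 320.69435815094107 205.19277705997175 [-0.07723185  0.          0.          0.          0.        ] [ 0.28646376 -0.01279031  1.10077222] [[-0.02615433 -0.98363177  0.17828205]
 [-0.99909075  0.0317272   0.02847919]
 [-0.03366942 -0.17737509 -0.9835672 ]]
wrist 329.29327642444326 329.29327642444326 313.620941415628 202.57109839121154 [-0.03962805  0.          0.          0.          0.        ] [ 0.24696818 -0.52689753  0.37338032] [[ 0.29232602 -0.90495297 -0.30920158]
 [-0.95631755 -0.27713137 -0.09303202]
 [-0.00149985  0.32289058 -0.94643511]]
```

View pics/scene0.png

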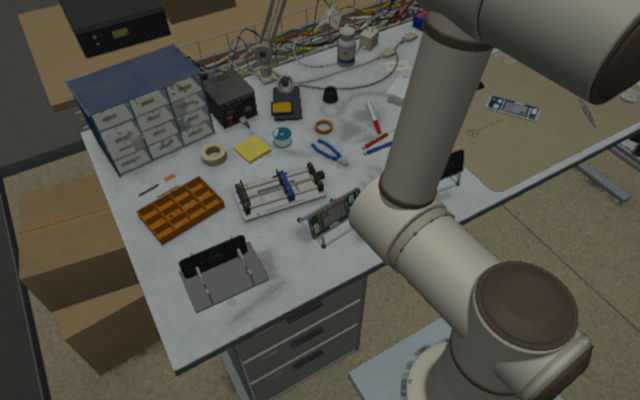

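View pics/top0.png

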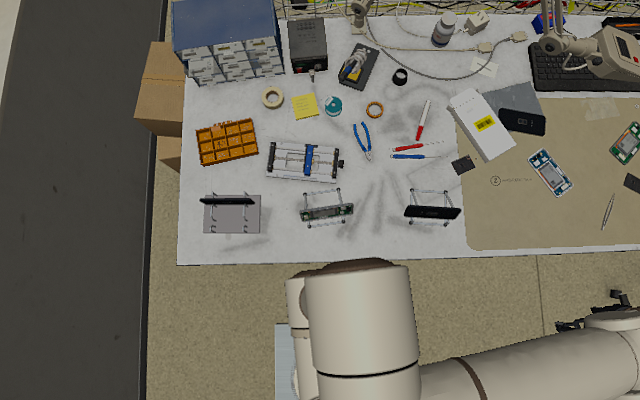

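View pics/wrist0.png

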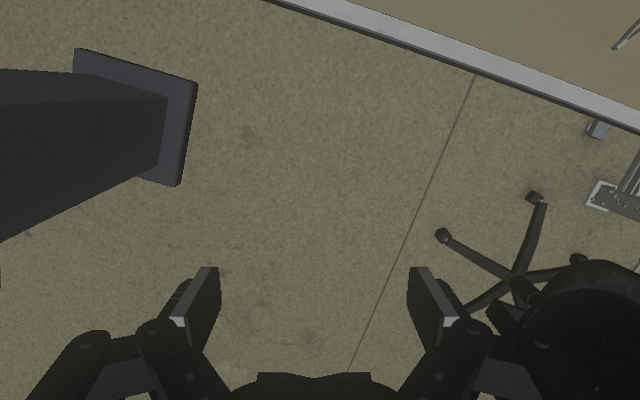

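The scene holds the rack at top px (232,213), the open phone's easel at (326,210) and the closed phone's easel at (432,212). I'll enlarge these.

```bash
cat > h.py <<'E'
import numpy as np,cv2,pickle
def ray(c,p):
    K=np.array([[c["fx"],0,c["cx"]],[0,c["fy"],c["cy"]],[0,0,1]])
    u=cv2.undistortPoints(np.array([[p]],float),K,np.array(c["dist"]))[0,0]
    return np.array(c["eye"]),np.array(c["rotation"])@np.array([u[0],u[1],1.])
def atz(c,p,z):
    e,d=ray(c,p);return e+d*(z-e[2])/d[2]
def tri(l):
    A=np.zeros((3,3));b=np.zeros(3);L=[]
    for c,p in l:
        e,d=ray(c,p);d=d/np.linalg.norm(d);M=np.eye(3)-np.outer(d,d);A+=M;b+=M@e;L.append((e,M))
    x=np.linalg.solve(A,b);return x,[round(1000*np.linalg.norm(M@(x-e)),1) for e,M in L]
def proj(c,X):
    K=np.array([[c["fx"],0,c["cx"]],[0,c["fy"],c["cy"]],[0,0,1]])
    R=np.array(c["rotation"]).T
    return cv2.projectPoints(np.array(X,float).reshape(-1,3),cv2.Rodrigues(R)[0],-R@np.array(c["eye"]),K,np.array(c["dist"]))[0][:,0]
def crop(c,x0,y0,w,h,s,name):
    im=c["img"][y0:y0+h,x0:x0+w,::-1]
    im=cv2.resize(im,None,fx=s,fy=s,interpolation=cv2.INTER_CUBIC)
    for k in range(0,w,10):
        cv2.line(im,(k*s,0),(k*s,6 if k%50 else 14),(0,255,255),1)
        if k%20==0: cv2.putText(im,str(x0+k),(k*s,24),0,.4,(0,255,255),1)
    for k in range(0,h,10):
        cv2.line(im,(0,k*s),(6,k*s),(0,255,255),1)
        if k%20==0: cv2.putText(im,str(y0+k),(8,k*s+4),0,.4,(0,255,255),1)
    cv2.imwrite("pics/"+name,im)
E
python3 - <<'E'
from h import *
d=pickle.load(open("d0.pkl","rb"))
crop(d["top"],190,175,100,75,8,"c_rack.png")
crop(d["top"],385,175,100,75,8,"c_cp.png")
E
```

```text
(no output)
```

View pics/c_rack.png

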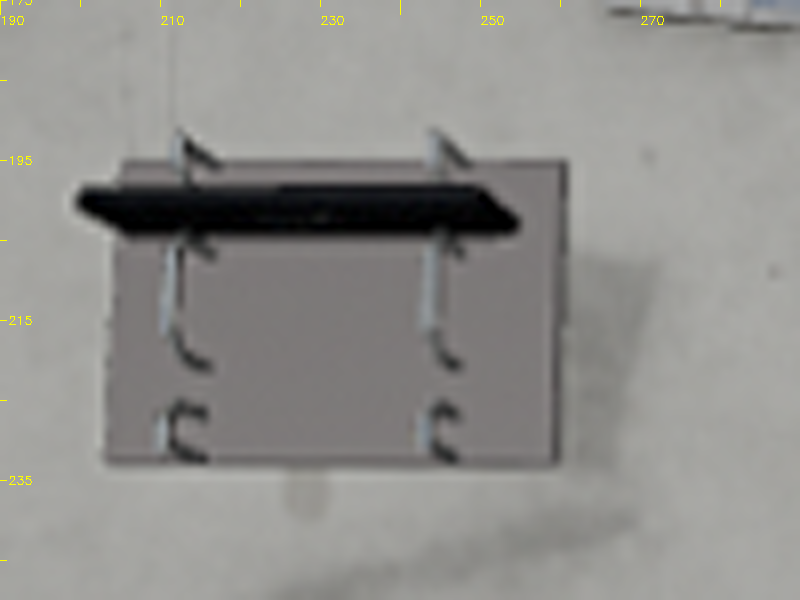

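View pics/c_cp.png

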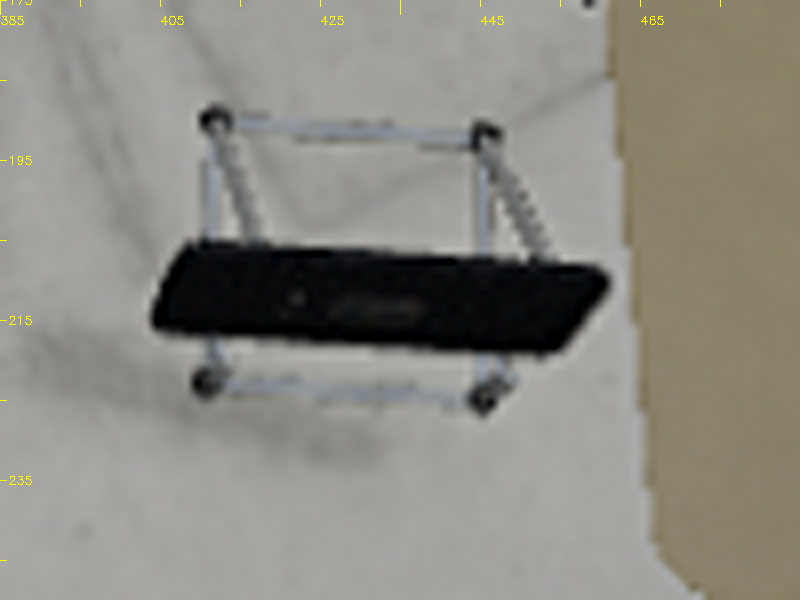

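```bash
python3 - <<'E'
from h import *
np.set_printoptions(precision=4,suppress=True)
d=pickle.load(open("d0.pkl","rb"));t=d["top"]
for p,z in [((403.5,216),.027),((454,219),.027),((408.8,205),.092),((461,209.3),.092)]: print(p,atz(t,p,z))
print("rack base corners")
for p in [(203.2,232.8),(259.5,232.8),(261,195.2),(205,195.2)]: print(atz(t,p,.008))
print("filed");
for p in [(200,200),(250,198.5),(205.5,204.5),(254.5,203)]: print(atz(t,p,.0775),atz(t,p,.0085))
E
```

```text
(403.5, 216) [ 0.4422 -0.2172  0.027 ]
(454, 219) [ 0.4288 -0.3611  0.027 ]
(408.8, 205) [ 0.4622 -0.221   0.092 ]
(461, 209.3) [ 0.4459 -0.3613  0.092 ]
rack base corners
[0.4131 0.3671 0.008 ]
[0.4086 0.1994 0.008 ]
[0.5204 0.1951 0.008 ]
[0.5261 0.3648 0.008 ]
filed
[0.4976 0.3548 0.0775] [0.5119 0.3796 0.0085]
[0.4972 0.2127 0.0775] [0.5114 0.2279 0.0085]
[0.4843 0.3386 0.0775] [0.4976 0.3623 0.0085]
[0.484  0.2    0.0775] [0.4973 0.2143 0.0085]
```

drive_tool(
  series=[
    [[35.8, -17.3, 1], [0, 0, -1.17], 1],
    [[35.8, -17.3, 1], [0, 0, -1.17], 1],
    [[35.8, -17.3, 1], [0, 0, -1.17], 1],
    [[35.8, -17.3, 1], [0, 0, -1.17], 1],
    [[35.8, -17.3, 1], [0, 0, -1.17], 1],
    [[35.8, -17.3, 1], [0, 0, -1.17], 1],
    [[35.8, -17.3, 1], [0, 0, -1.17], 1],
    [[35.8, -17.3, 1], [0, 0, -1.17], 1],
    [[35.8, -17.3, 1], [0, 0, -1.17], 1],
    [[35.8, -17.3, 1], [0, 0, -1.17], 1],
  ],
  grip_force=45,
)

```text
time_s: 1.15
position: [0.4602, -0.2788, 0.2209]
eef_rot: [[0.102, 0.995, -0.001], [0.995, -0.102, 0.0], [0.0, -0.001, -1.0]]
ft_force: [-0.4, -0.6, 0.8]
grip_width: 0.0853
```

```bash
python3 - <<'E'
from rig import arm
from h import *
np.set_printoptions(precision=4,suppress=True)
s=arm.get_state();print(s["time_s"],s["position"],s["eef_rot"],s["joint_positions"])
d={n:arm.get_image(n) for n in("wrist","scene")}
pickle.dump(d,open("d1.pkl","wb"))
cv2.imwrite("pics/w1.png",d["wrist"]["img"][:,:,::-1])
crop(d["scene"],160,160,320,150,2,"s1.png")
E
```

```text
1.15 [ 0.4602 -0.2788  0.2209] [[ 0.102   0.9948 -0.0009]
 [ 0.9948 -0.102   0.0002]
 [ 0.0001 -0.0009 -1.    ]] [-0.7691  0.0716  1.7123 -0.0005  1.3585 -0.6669]
```

View pics/w1.png

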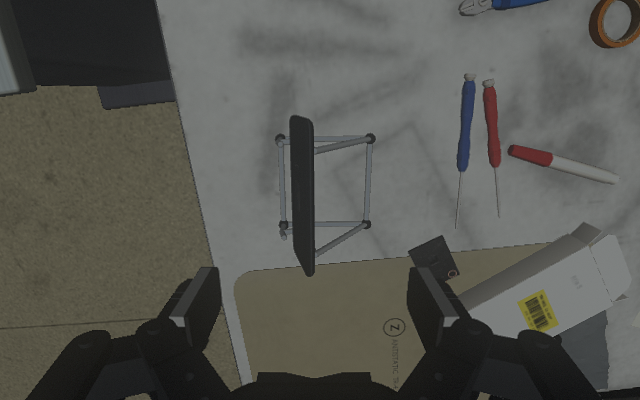

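View pics/s1.png

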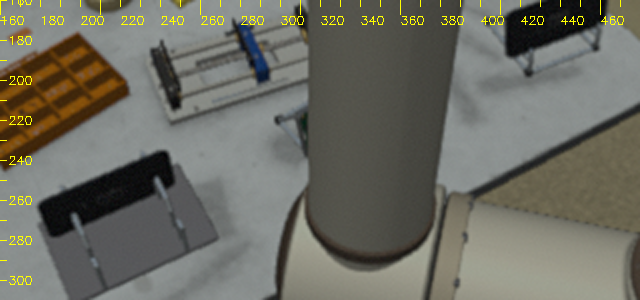

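Wrist picture: closed phone from about (301,116) to (309,275), easel feet at (280,139), (370,138), (284,225), (366,225). Enlarging.

```bash
python3 - <<'E'
from h import *
d=pickle.load(open("d1.pkl","rb"))
crop(d["wrist"],262,105,125,90,6,"w1a.png")
crop(d["wrist"],262,195,125,90,6,"w1b.png")
crop(d["scene"],395,140,80,60,8,"s1c.png")
E
```

```text
(no output)
```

View pics/w1a.png

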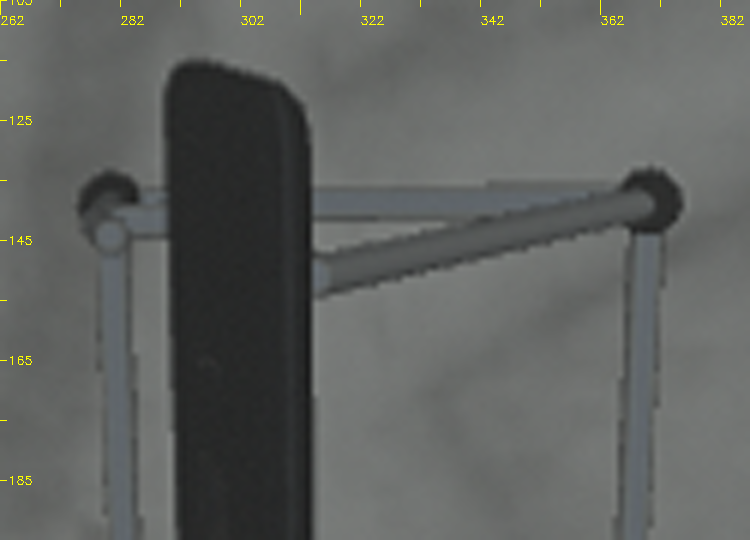

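View pics/w1b.png

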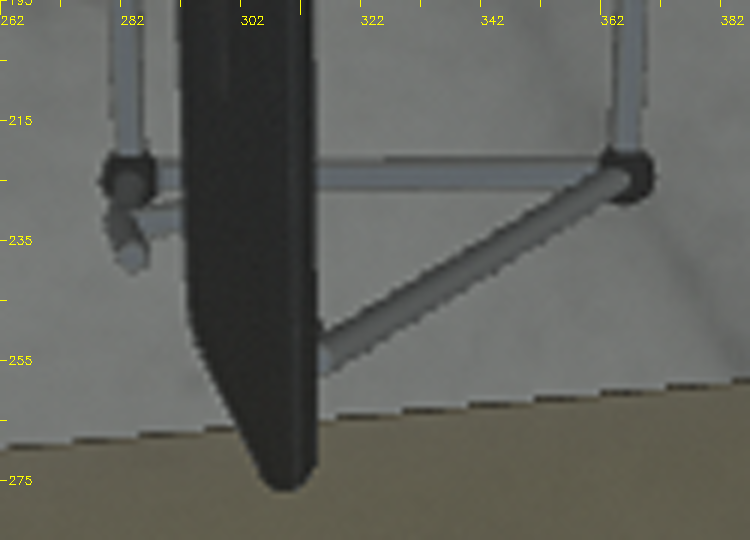

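View pics/s1c.png

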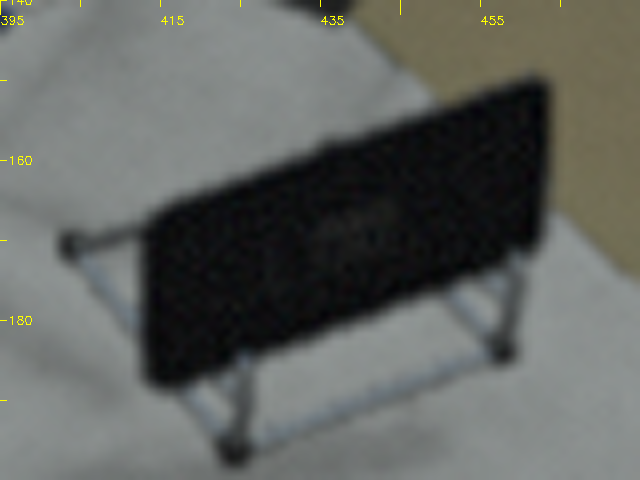

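```bash
cat > fit.py <<'E'
from h import *
from scipy.optimize import minimize
S=6
def slab(p,r=.008):  # p: centre xyz, yaw, lean, roll
    cx,cy=.0745-r,.0345-r;a=np.linspace(0,2*np.pi,33)
    q=np.c_[r*np.cos(a)+cx*np.sign(np.cos(a+1e-6)),r*np.sin(a)+cy*np.sign(np.sin(a+1e-6))]
    b=.0012;P=[]
    for z,k in((-.0045,1-b/.0345),(-.0045+b,1),(.0045-b,1),(.0045,1-b/.0345)): P.append(np.c_[q*[1-(1-k)*.0345/.0745,k],np.full(len(q),z)])
    P=np.vstack(P)
    return P@axes(p).T+p[:3]
def axes(p):
    n,l,roll=p[3],p[4],p[5]
    x=np.array([np.sin(n),-np.cos(n),0]) # length dir, to -y
    h=np.cross([0,0,1],x)                # horizontal away from robot (+x)
    y=np.array([0,0,1])*np.cos(l)+h*np.sin(l)
    x,y=x*np.cos(roll)+y*np.sin(roll),y*np.cos(roll)-x*np.sin(roll)
    return np.c_[x,y,np.cross(x,y)]
def mask(c,box,thr):
    x0,y0,w,h=box
    g=cv2.resize(c["img"][y0:y0+h,x0:x0+w].max(2),None,fx=S,fy=S,interpolation=cv2.INTER_CUBIC)
    m=(g<thr).astype(np.uint8);m=cv2.morphologyEx(m,cv2.MORPH_OPEN,np.ones((15,15)))
    n,l,st,_=cv2.connectedComponentsWithStats(m);k=1+np.argmax(st[1:,4]);m=(l==k).astype(np.uint8)
    return cv2.morphologyEx(m,cv2.MORPH_CLOSE,np.ones((9,9)))
def sil(c,box,p):
    uv=(proj(c,slab(p))-[box[0],box[1]]+.5)*S-.5
    m=np.zeros((box[3]*S,box[2]*S),np.uint8)
    cv2.fillConvexPoly(m,np.round(cv2.convexHull(uv.astype(np.float32))*16).astype(np.int32),1,shift=4);return m
def fit(vs,p0,step):
    ms=[(c,b,mask(c,b,t)) for c,b,t in vs]
    f=lambda p:sum((sil(c,b,p)!=m).sum()/m.sum() for c,b,m in ms)
    sx=np.vstack([p0]+[np.array(p0)+np.eye(6)[i]*step[i] for i in range(6)])
    r=minimize(f,p0,method="Nelder-Mead",options=dict(initial_simplex=sx,maxiter=1500,xatol=1e-5,fatol=1e-4))
    sx=np.vstack([r.x]+[r.x+np.eye(6)[i]*step[i]*-.5 for i in range(6)])
    r=minimize(f,r.x,method="Nelder-Mead",options=dict(initial_simplex=sx,maxiter=1500,xatol=1e-5,fatol=1e-4))
    return r.x,[round((sil(c,b,r.x)!=m).sum()/m.sum(),3) for c,b,m in ms],ms
def show(ms,p,name):
    for i,(c,b,m) in enumerate(ms):
        im=cv2.resize(c["img"][b[1]:b[1]+b[3],b[0]:b[0]+b[2],::-1],None,fx=S,fy=S).copy()
        for k,col in((m,(0,255,255)),(sil(c,b,p),(0,0,255))):
            cv2.drawContours(im,cv2.findContours(k,0,2)[0],-1,col,1)
        cv2.imwrite(f"pics/{name}{i}.png",im)
E
python3 - <<'E'
from fit import *
np.set_printoptions(precision=4,suppress=True)
d0=pickle.load(open("d0.pkl","rb"));d1=pickle.load(open("d1.pkl","rb"))
vs=[(d0["top"],(390,195,85,35),75),(d1["wrist"],(270,105,60,180),62),(d1["scene"],(402,140,70,55),60)]
st=[.01,.01,.01,.05,.05,.02]
p0=[.453,-.29,.06,.1,.26,0]
for s in (vs,vs[:2],[vs[0],vs[2]]):
    p,e,ms=fit(s,p0,st);print(p,np.degrees(p[3:]),e)
    if len(s)==3: show(ms,p,"fit")
E
```

```text
[ 0.4464 -0.2914  0.0571 -0.098   0.2177  0.0321] [-5.613  12.4733  1.8419] [np.float64(0.077), np.float64(0.063), np.float64(0.118)]
[ 0.446  -0.2922  0.0554 -0.0948  0.2306  0.0169] [-5.4338 13.2139  0.9677] [np.float64(0.098), np.float64(0.033)]
[ 0.4468 -0.2914  0.0555 -0.0848  0.1863 -0.0215] [-4.8587 10.6739 -1.2319] [np.float64(0.044), np.float64(0.085)]
```

```bash
python3 - <<'E'
import cv2,numpy as np
a=[cv2.imread(f"pics/fit{i}.png") for i in range(3)]
a[1]=cv2.resize(a[1],None,fx=.55,fy=.55)
H=600;W=800;o=np.zeros((H,W,3),np.uint8)
for im,(x,y) in zip(a,((0,0),(520,0),(0,240))):
    h,w=min(im.shape[0],H-y),min(im.shape[1],W-x);o[y:y+h,x:x+w]=im[:h,:w]
cv2.imwrite("pics/fitall.png",o)
E
```

```text
(no output)
```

View pics/fitall.png

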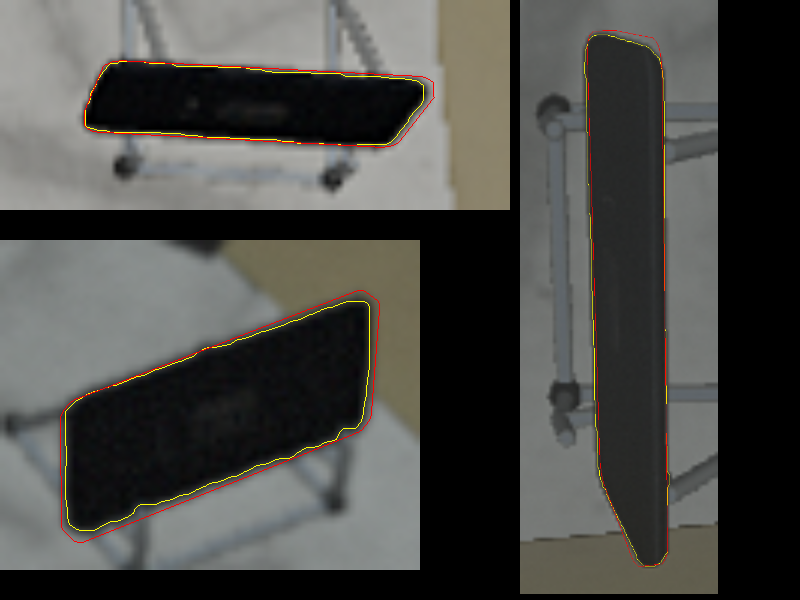

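drive_tool(
  series=[
    [[48, -5.9, 0], [0, 0, -0.07], 1],
    [[48, -5.9, 0], [0, 0, -0.07], 1],
    [[48, -5.9, 0], [0, 0, -0.07], 1],
    [[48, -5.9, 0], [0, 0, -0.07], 1],
    [[48, -5.9, 0], [0, 0, -0.07], 1],
    [[48, -5.9, 0], [0, 0, -0.07], 1],
    [[48, -5.9, 0], [0, 0, -0.07], 1],
    [[48, -5.9, 0], [0, 0, -0.07], 1],
    [[48, -5.9, 0], [0, 0, -0.07], 1],
    [[48, -5.9, 0], [0, 0, -0.07], 1],
  ],
)

```text
time_s: 2.25
position: [0.4509, 0.2052, 0.2215]
eef_rot: [[0.035, 0.999, 0.0], [0.999, -0.035, 0.0], [0.0, 0.0, -1.0]]
ft_force: [0.5, -1.0, -0.4]
grip_width: 0.0856
```

```bash
python3 - <<'E'
from rig import arm
from h import *
np.set_printoptions(precision=4,suppress=True)
s=arm.get_state();print(s["time_s"],s["position"],s["qvel"])
d={n:arm.get_image(n) for n in("wrist","scene","top")}
pickle.dump(d,open("d2.pkl","wb"))
cv2.imwrite("pics/w2.png",d["wrist"]["img"][:,:,::-1])
crop(d["scene"],390,130,130,80,6,"s2.png")
E
```

```text
2.25 [0.4509 0.2052 0.2215] [ 0.6723  0.3394 -0.3238 -0.0226 -0.0171  0.6719]
```

View pics/w2.png

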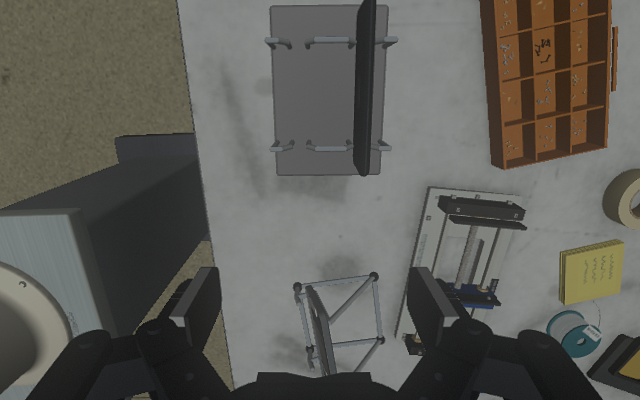

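View pics/s2.png

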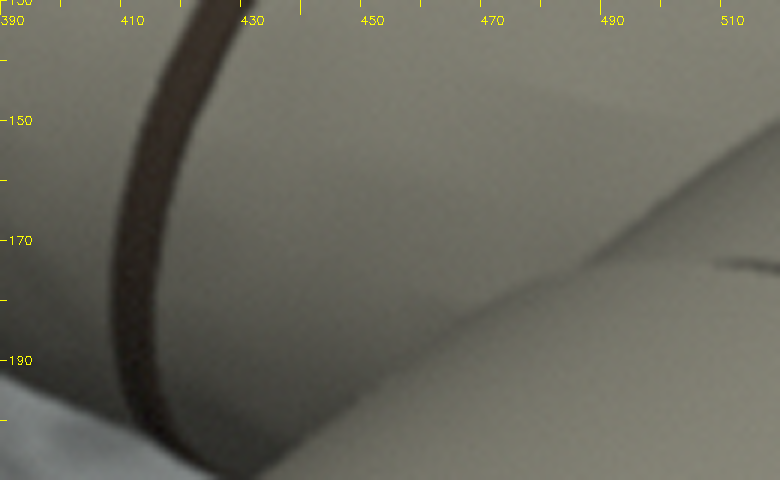

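The wrist sees the whole rack: base corners ≈ (271,6), (388,6), (276,175), (381,175); divider wires at rows ≈42 and ≈147. Zooming.

```bash
python3 - <<'E'
from h import *
d=pickle.load(open("d2.pkl","rb"))
crop(d["wrist"],262,0,140,95,5,"w2a.png")
crop(d["wrist"],262,95,140,95,5,"w2b.png")
E
```

```text
(no output)
```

View pics/w2a.png

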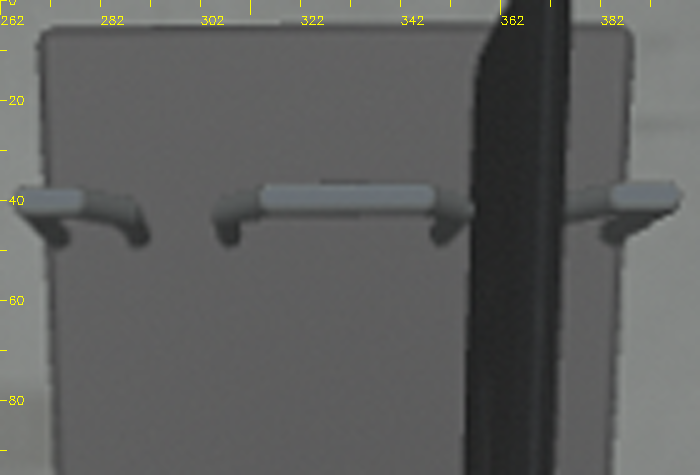

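View pics/w2b.png

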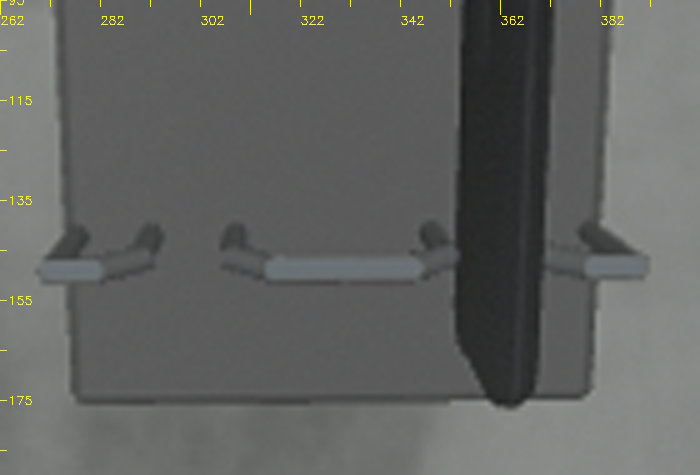

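```bash
python3 - <<'E'
from h import *
from scipy.optimize import least_squares
np.set_printoptions(precision=4,suppress=True)
d0=pickle.load(open("d0.pkl","rb"));w=pickle.load(open("d2.pkl","rb"))["wrist"];t=d0["top"]
# corner order: (-x,+y),(+x,+y),(+x,-y),(-x,-y)
C=np.array([[-58,85,8],[58,85,8],[58,-85,8],[-58,-85,8]])/1e3
W=np.array([[269.8,5.8],[388.2,5.8],[380.0,174.4],[277,174.6]])-0.0
T=np.array([[203,232.8],[205,195.2],[261,195.2],[259.6,232.8]])[[0,1,2,3]]
def X(p,P):
    c,s=np.cos(p[2]),np.sin(p[2]);return np.c_[P[:,0]*c-P[:,1]*s+p[0],P[:,0]*s+P[:,1]*c+p[1],P[:,2]+p[3]]
G=np.array([[-36.5,0,0]])
for nm,v in(("wrist",[(w,W)]),("top",[(t,T)]),("both",[(w,W),(t,T)])):
    for fz in(0,1):
        f=lambda p:np.concatenate([(proj(c,X(np.r_[p[:3],p[3]*fz],C))-q).ravel() for c,q in v])
        r=least_squares(f,[.467,.28,0,0]);print(nm,r.x,np.degrees(r.x[2]),np.abs(r.fun).max())
        sl=X(r.x*[1,1,1,fz],np.array([[-.03,0,.043]]));print("  slot",sl)
for c,l in((w,[((289.5,46),.01),((307,46),.01),((291.8,141),.01),((308.5,141),.01),((278,40),.054),((314,40),.054),((282.5,148.5),.054),((315,148.5),.054)]),):
    for p,z in l: print(p,atz(c,p,z))
E
```

```text
wrist [ 0.4686  0.2807 -0.0278  0.    ] -1.5935342104398846 1.8556497879434062
  slot [[0.4386 0.2815 0.043 ]]
wrist [ 0.4689  0.281  -0.0279 -0.0058] -1.5975813612615142 0.46584865272984644
  slot [[0.4389 0.2818 0.0372]]
top [ 0.4671  0.2817 -0.0302  0.    ] -1.7317295645925048 0.7150898336116711
  slot [[0.4371 0.2826 0.043 ]]
top [ 0.4694  0.2855 -0.03   -0.0141] -1.719566320759424 0.462503452076362
  slot [[0.4394 0.2864 0.0289]]
both [ 0.4684  0.2808 -0.0282  0.    ] -1.6162270764741624 1.7500625579943403
  slot [[0.4385 0.2816 0.043 ]]
both [ 0.4687  0.2812 -0.0282 -0.0054] -1.616242814024303 0.938620959634278
  slot [[0.4388 0.282  0.0376]]
(289.5, 46) [0.4309 0.3298 0.01  ]
(307, 46) [0.4481 0.3291 0.01  ]
(291.8, 141) [0.428  0.2362 0.01  ]
(308.5, 141) [0.4458 0.2356 0.01  ]
(278, 40) [0.424  0.3295 0.054 ]
(314, 40) [0.4549 0.3284 0.054 ]
(282.5, 148.5) [0.4219 0.2358 0.054 ]
(315, 148.5) [0.4526 0.2347 0.054 ]
```

```bash
cat > mv.py <<'E'
from rig import arm
from h import *
from scipy.spatial.transform import Rotation as Ro
np.set_printoptions(precision=4,suppress=True)
def R(yaw,lean):
    h=np.array([np.cos(yaw),np.sin(yaw),0]);z=np.array([0,0,1.])
    zz=-(z*np.cos(lean)+h*np.sin(lean));y=h*np.cos(lean)-z*np.sin(lean)
    return np.c_[np.cross(y,zz),y,zz]
def go(P,Rt,s=None):
    s=s or arm.get_state();A=s["eef_rot"]
    print("t",s["time_s"],"pos",s["position"],"qv",np.abs(s["qvel"]).max())
    print("shift cm",A.T@(np.array(P)-s["position"])*100,"turn",Ro.from_matrix(A.T@Rt).as_rotvec())
E
python3 - <<'E'
from mv import *
Rt=R(np.radians(-5.5),np.radians(15));c=np.array([.4464,-.2915,.0585])
go(c-.12*Rt[:,2],Rt); print(Rt)
E
```

```text
t 2.4 pos [0.4511 0.204  0.2212] qv 0.049734781145883936
shift cm [-49.7269   4.2806   4.7027] turn [0.2616 0.0086 0.0623]
[[ 0.0958  0.9615 -0.2576]
 [ 0.9954 -0.0926  0.0248]
 [ 0.     -0.2588 -0.9659]]
```

drive_tool(
  series=[
    [[-49.7, 4.3, 4.7], [0.262, 0.009, 0.062], 1],
    [[-49.7, 4.3, 4.7], [0.262, 0.009, 0.062], 1],
    [[-49.7, 4.3, 4.7], [0.262, 0.009, 0.062], 1],
    [[-49.7, 4.3, 4.7], [0.262, 0.009, 0.062], 1],
    [[-49.7, 4.3, 4.7], [0.262, 0.009, 0.062], 1],
    [[-49.7, 4.3, 4.7], [0.262, 0.009, 0.062], 1],
    [[-49.7, 4.3, 4.7], [0.262, 0.009, 0.062], 1],
    [[-49.7, 4.3, 4.7], [0.262, 0.009, 0.062], 1],
    [[-49.7, 4.3, 4.7], [0.262, 0.009, 0.062], 1],
    [[-49.7, 4.3, 4.7], [0.262, 0.009, 0.062], 1],
  ],
)

```text
time_s: 3.4
position: [0.475, -0.2976, 0.1744]
eef_rot: [[0.101, 0.961, -0.258], [0.995, -0.097, 0.027], [0.0, -0.259, -0.966]]
ft_force: [0.9, -0.3, 1.7]
grip_width: 0.0849
```

drive_tool(
  series=[
    [[0, 0, 0], [0, 0, 0], 1],
    [[0, 0, 0], [0, 0, 0], 1],
  ],
)

```text
time_s: 3.6
position: [0.4752, -0.2959, 0.174]
eef_rot: [[0.102, 0.961, -0.259], [0.995, -0.098, 0.028], [0.001, -0.26, -0.966]]
ft_force: [-0.8, -0.6, 0.5]
grip_width: 0.0853
```

```bash
python3 - <<'E'
from mv import *
Rt=R(np.radians(-5.5),np.radians(15));c=np.array([.4464,-.2915,.0585])
go(c,Rt)
d={n:arm.get_image(n) for n in("wrist","scene")};pickle.dump(d,open("d3.pkl","wb"))
w=d["wrist"];im=w["img"][:,:,::-1].copy()
for k in range(-4,19):  # tool centre line and TCP target marks
    pass
for P,col in((c,(0,0,255)),(c+.0345*-Rt[:,2],(0,255,0))):
    u=proj(w,P)[0];cv2.circle(im,(int(u[0]),int(u[1])),2,col,-1);print(u)
cv2.imwrite("pics/w3.png",im)
E
```

```text
t 3.6 pos [ 0.4752 -0.2959  0.174 ] qv 0.052884709579802944
shift cm [ 0.1286  0.1941 11.9134] turn [-0.0012 -0.0029 -0.0055]
[316.7692 192.0091]
[317.1223 205.6708]
```

View pics/w3.png

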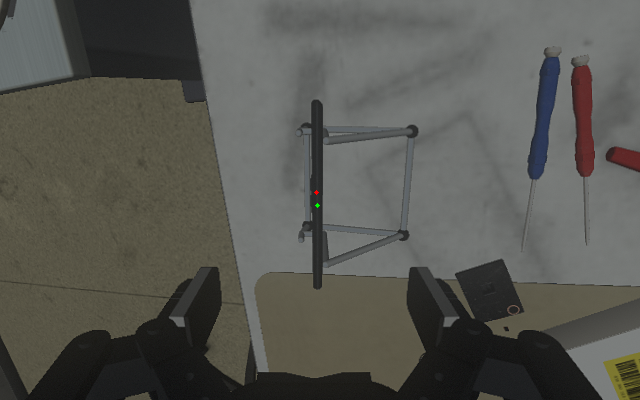

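The phone appears exactly edge-on here (cols 311–322, rows 100–289), so the lean matches. Checking the length-wise centre by fit.

```bash
python3 - <<'E'
from fit import *
np.set_printoptions(precision=4,suppress=True)
d0=pickle.load(open("d0.pkl","rb"));d1=pickle.load(open("d1.pkl","rb"));d3=pickle.load(open("d3.pkl","rb"))
st=[.01,.01,.01,.05,.05,.02]
p0=[.4464,-.2915,.0585,-.096,.26,0]
a=(d1["wrist"],(270,105,60,180),66);b=(d3["wrist"],(295,90,45,205),66);t=(d0["top"],(390,195,85,35),85)
for s in ([a,b],[a,b,t]):
    p,e,ms=fit(s,p0,st);print(p,np.degrees(p[3:]),e);show(ms,p,"f3_")
E
python3 - <<'E'
from h import *
d3=pickle.load(open("d3.pkl","rb"))
import os;os.chdir(".")
crop(d3["scene"],395,130,100,70,6,"s3.png")
E
```

```text
[ 0.4457 -0.2934  0.0548 -0.0924  0.2385 -0.0053] [-5.2956 13.6678 -0.3022] [np.float64(0.019), np.float64(0.18)]
[ 0.4459 -0.2926  0.0547 -0.0929  0.2377 -0.001 ] [-5.3202 13.6174 -0.0565] [np.float64(0.024), np.float64(0.182), np.float64(0.098)]
```

View pics/s3.png

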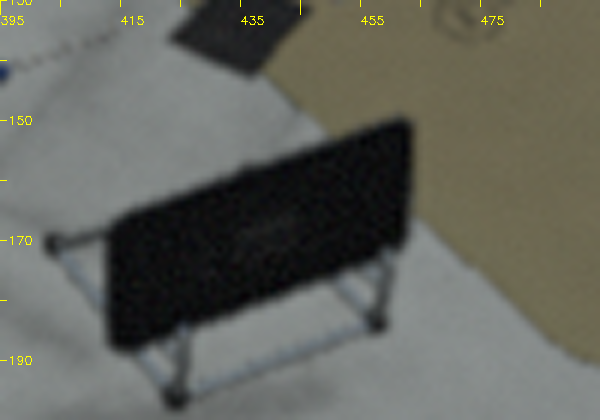

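drive_tool(
  series=[
    [[0.1, 0.2, 3], [0, 0, 0], 1],
    [[0.1, 0.2, 6], [0, 0, 0], 1],
    [[0.1, 0.2, 8], [0, 0, 0], 1],
    [[0.1, 0.2, 10], [0, 0, 0], 1],
    [[0.1, 0.2, 11], [0, 0, 0], 1],
    [[0.1, 0.2, 12], [0, 0, 0], 1],
    [[0.1, 0.2, 12], [0, 0, 0], 1],
  ],
)

```text
time_s: 4.4
position: [0.4476, -0.2886, 0.0573]
eef_rot: [[0.096, 0.961, -0.259], [0.995, -0.092, 0.027], [0.002, -0.26, -0.966]]
ft_force: [-0.0, -0.5, 0.3]
grip_width: 0.0852
```

```bash
python3 - <<'E'
from mv import *
Rt=R(np.radians(-5.5),np.radians(15));c=np.array([.4462,-.292,.0575])
go(c,Rt);print(arm.get_state()["ft_force"])
d={n:arm.get_image(n) for n in("wrist","scene")};pickle.dump(d,open("d4.pkl","wb"))
cv2.imwrite("pics/w4.png",d["wrist"]["img"][:,:,::-1])
E
```

```text
t 4.4 pos [ 0.4476 -0.2886  0.0573] qv 0.03161271818737333
shift cm [-0.3466 -0.1051  0.0107] turn [-0.0016 -0.0017  0.0003]
[-0.0211 -0.5259  0.2734]
```

View pics/w4.png

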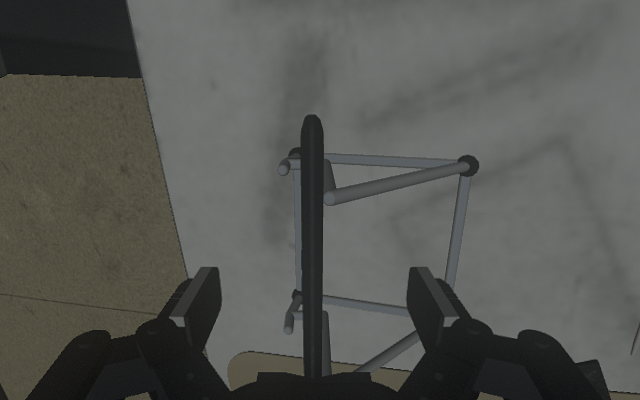

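Phone sits midway between the fingers (col 313; pads at 217/408). Small lengthwise correction, then close.

drive_tool(
  series=[
    [[-0.3, 0, 0], [0, 0, 0], 1],
    [[-0.3, 0, 0], [0, 0, 0], 0.5],
    [[-0.3, 0, 0], [0, 0, 0], 0.3],
    [[-0.3, 0, 0], [0, 0, 0], 0.2],
    [[-0.3, 0, 0], [0, 0, 0], 0],
    [[-0.3, 0, 0], [0, 0, 0], 0],
    [[-0.3, 0, 0], [0, 0, 0], 0],
    [[-0.3, 0, 0], [0, 0, 0], 0],
    [[-0.3, 0, 0], [0, 0, 0], 0],
    [[-0.3, 0, 0], [0, 0, 0], 0],
  ],
  grip_force=45,
)

```text
time_s: 5.5
position: [0.4469, -0.2922, 0.0582]
eef_rot: [[0.096, 0.961, -0.26], [0.995, -0.093, 0.026], [0.001, -0.262, -0.965]]
ft_force: [-5.8, 1.1, 5.6]
grip_width: 0.0072
```

drive_tool(
  series=[
    [[0, 0, 0], [0, 0, 0], 0],
    [[0, 0, 0], [0, 0, 0], 0],
  ],
)

```text
time_s: 5.7
position: [0.4469, -0.2923, 0.0582]
eef_rot: [[0.096, 0.961, -0.26], [0.995, -0.093, 0.026], [0.001, -0.262, -0.965]]
ft_force: [-5.5, 1.3, 4.7]
grip_width: 0.0073
```

drive_tool(
  series=[
    [[0, 0, -1], [0, 0, 0], 0],
    [[0, 0, -3], [0, 0, 0], 0],
    [[0, 0, -6], [0, 0, 0], 0],
    [[0, 0, -9], [0, 0, 0], 0],
    [[0, 0, -13], [0, 0, 0], 0],
    [[0, 0, -16], [0, 0, 0], 0],
    [[0, 0, -16], [0, 0, 0], 0],
  ],
)

```text
time_s: 6.4
position: [0.4927, -0.2983, 0.2182]
eef_rot: [[0.095, 0.964, -0.248], [0.995, -0.094, 0.019], [-0.005, -0.249, -0.969]]
ft_force: [-0.1, -0.7, -0.9]
grip_width: 0.0072
```

```bash
python3 - <<'E'
from mv import *
Rt=R(np.radians(-1.6),0)
go([.4384,.10,.21],Rt);print(arm.get_state()["ft_force"])
d={n:arm.get_image(n) for n in("wrist","scene")};pickle.dump(d,open("d5.pkl","wb"))
cv2.imwrite("pics/w5.png",d["wrist"]["img"][:,:,::-1])
cv2.imwrite("pics/s5.png",d["scene"]["img"][:,:,::-1])
E
```

```text
t 6.4 pos [ 0.4927 -0.2983  0.2182] qv 0.09423738886668216
shift cm [39.1357 -8.7651  2.8944] turn [-0.2516 -0.0034 -0.0679]
[-0.0646 -0.6659 -0.8663]
```

View pics/w5.png

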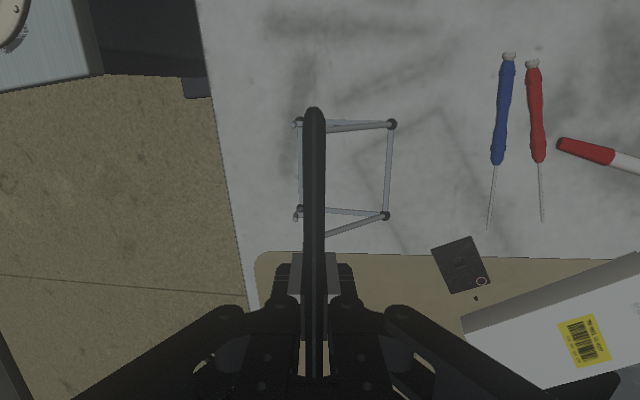

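View pics/s5.png

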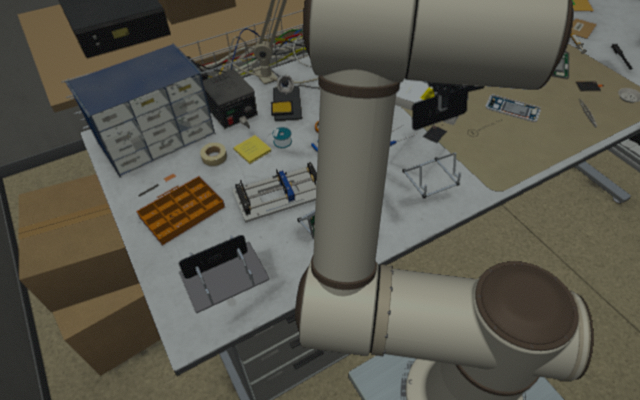

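The phone is held (easel now empty at scene (432,175)). Carrying to the rack and turning upright.

drive_tool(
  series=[
    [[3, -0.7, 0.2], [-0.025, 0, -0.007], 0],
    [[7, -1.6, 0.5], [-0.05, 0, -0.014], 0],
    [[12, -2.7, 0.9], [-0.08, -0.001, -0.02], 0],
    [[17, -3.8, 1.3], [-0.11, -0.001, -0.03], 0],
    [[22, -4.9, 1.6], [-0.14, -0.002, -0.038], 0],
    [[27, -6.1, 2], [-0.175, -0.002, -0.047], 0],
    [[32, -7.2, 2.4], [-0.205, -0.003, -0.056], 0],
    [[36, -8.1, 2.7], [-0.232, -0.003, -0.063], 0],
    [[39, -8.8, 2.9], [-0.252, -0.003, -0.068], 0],
    [[39, -8.8, 2.9], [-0.252, -0.003, -0.068], 0],
  ],
)

```text
time_s: 7.5
position: [0.4319, 0.1038, 0.2054]
eef_rot: [[0.024, 1.0, -0.013], [1.0, -0.024, 0.009], [0.009, -0.013, -1.0]]
ft_force: [-0.0, -0.6, -2.0]
grip_width: 0.0071
```

```bash
python3 - <<'E'
from mv import *
go([.4384,.282,.17],R(np.radians(-1.6),0));print(arm.get_state()["ft_force"])
E
```

```text
t 7.5 pos [0.4319 0.1038 0.2054] qv 0.07480593182386064
shift cm [17.7964  0.2766  3.6932] turn [-0.0134 -0.0085  0.004 ]
[-0.0137 -0.6129 -1.9503]
```

drive_tool(
  series=[
    [[3, 0, 0.5], [0, 0, 0], 0],
    [[7, 0.1, 1.4], [-0.005, -0.003, 0.002], 0],
    [[11, 0.2, 2.2], [-0.009, -0.006, 0.003], 0],
    [[15, 0.3, 3], [-0.013, -0.009, 0.004], 0],
    [[17.8, 0.3, 3.7], [-0.013, -0.009, 0.004], 0],
    [[17.8, 0.3, 3.7], [-0.013, -0.009, 0.004], 0],
    [[17.8, 0.3, 3.7], [-0.013, -0.009, 0.004], 0],
  ],
)

```text
time_s: 8.2
position: [0.4417, 0.2778, 0.1701]
eef_rot: [[0.032, 0.999, 0.0], [0.999, -0.032, -0.004], [-0.004, 0.0, -1.0]]
ft_force: [-0.6, 0.0, -1.8]
grip_width: 0.0073
```

```bash
python3 - <<'E'
from mv import *
go([.4384,.282,.12],R(np.radians(-1.6),0));print(arm.get_state()["ft_force"])
d={n:arm.get_image(n) for n in("wrist","scene","top")};pickle.dump(d,open("d6.pkl","wb"))
cv2.imwrite("pics/w6.png",d["wrist"]["img"][:,:,::-1])
crop(d["scene"],130,170,190,140,4,"s6.png")
crop(d["top"],180,150,130,100,6,"t6.png")
E
```

```text
t 8.2 pos [0.4417 0.2778 0.1701] qv 0.02544654642192617
shift cm [ 0.4239 -0.343   5.0089] turn [ 0.0003  0.0038 -0.0045]
[-0.5915  0.0266 -1.8147]
```

View pics/w6.png

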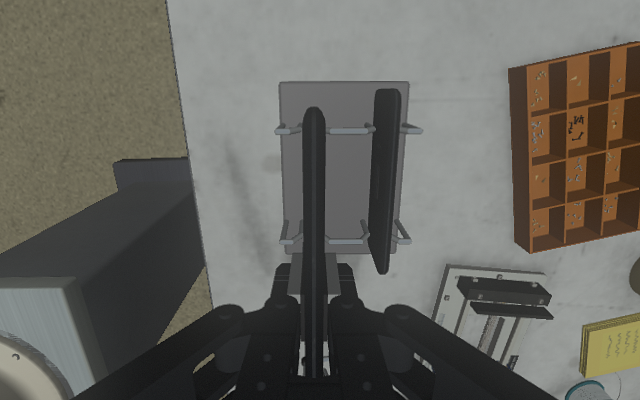

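View pics/s6.png

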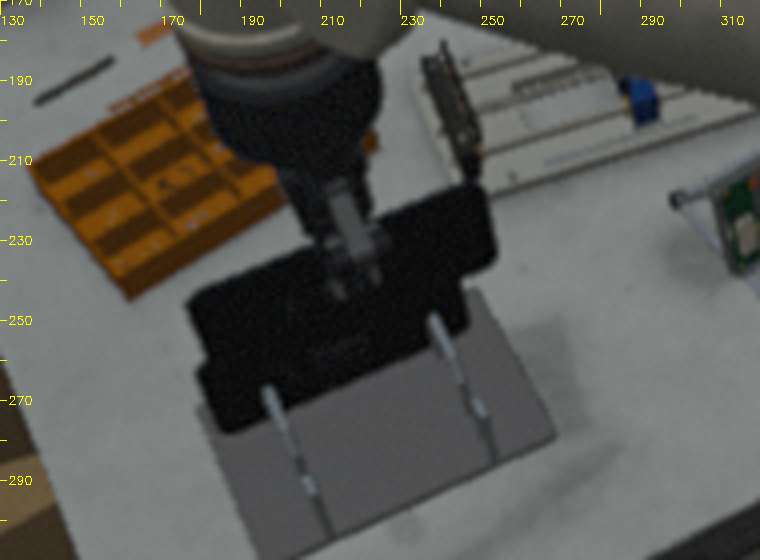

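View pics/t6.png

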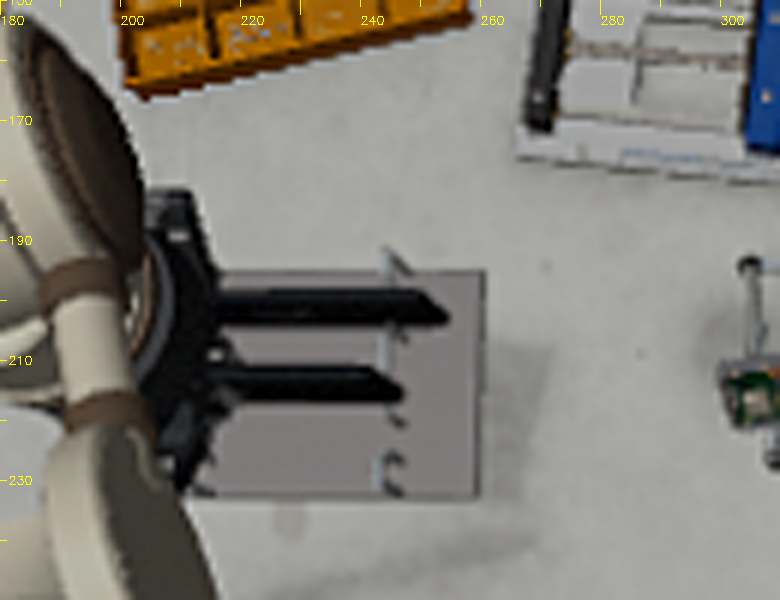

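drive_tool(
  series=[
    [[0.2, -0.2, 1.5], [0, 0.004, -0.004], 0],
    [[0.4, -0.35, 3.5], [0, 0.004, -0.004], 0],
    [[0.4, -0.35, 5], [0, 0.004, -0.004], 0],
    [[0.4, -0.35, 5], [0, 0.004, -0.004], 0],
    [[0.4, -0.35, 5], [0, 0.004, -0.004], 0],
  ],
)

```text
time_s: 8.85
position: [0.4395, 0.2821, 0.1223]
eef_rot: [[0.03, 1.0, 0.004], [1.0, -0.03, 0.002], [0.002, 0.003, -1.0]]
ft_force: [-0.2, 0.3, -1.1]
grip_width: 0.0074
```

```bash
python3 - <<'E'
from mv import *
go([.4384,.282,.075],R(np.radians(-1.6),0));print(arm.get_state()["ft_force"],arm.get_state()["eef_rot"])
d={n:arm.get_image(n) for n in("wrist","scene","top")};pickle.dump(d,open("d7.pkl","wb"))
crop(d["wrist"],240,50,190,140,4,"w7.png")
crop(d["wrist"],240,190,190,140,4,"w7b.png")
crop(d["scene"],150,190,130,100,6,"s7.png")
E
```

```text
t 8.85 pos [0.4395 0.2821 0.1223] qv 0.023841879896018183
shift cm [-0.018  -0.1294  4.7278] turn [ 0.0035 -0.002  -0.0021]
[-0.1741  0.3446 -1.1356] [[ 0.03    0.9995  0.0035]
 [ 0.9995 -0.03    0.0019]
 [ 0.002   0.0035 -1.    ]]
```

View pics/w7.png

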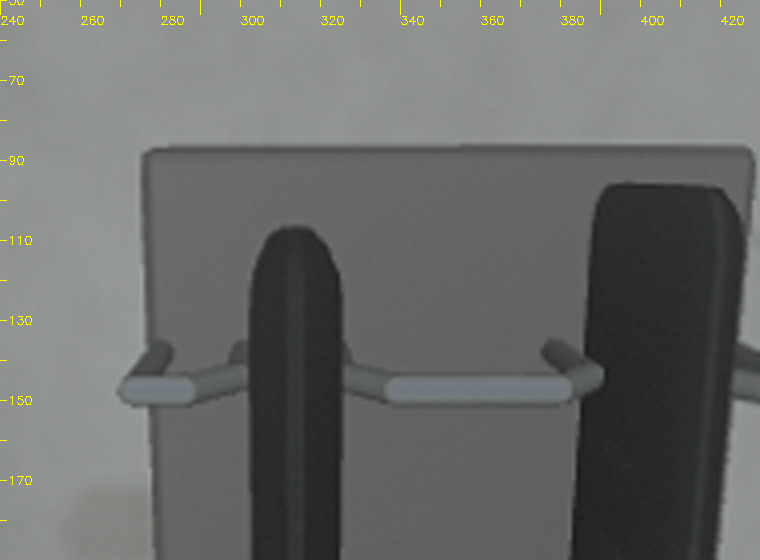

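View pics/w7b.png

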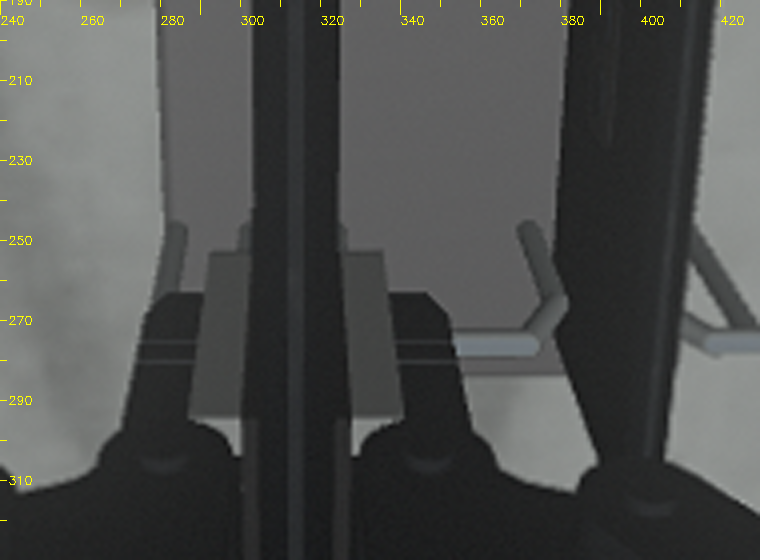

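View pics/s7.png

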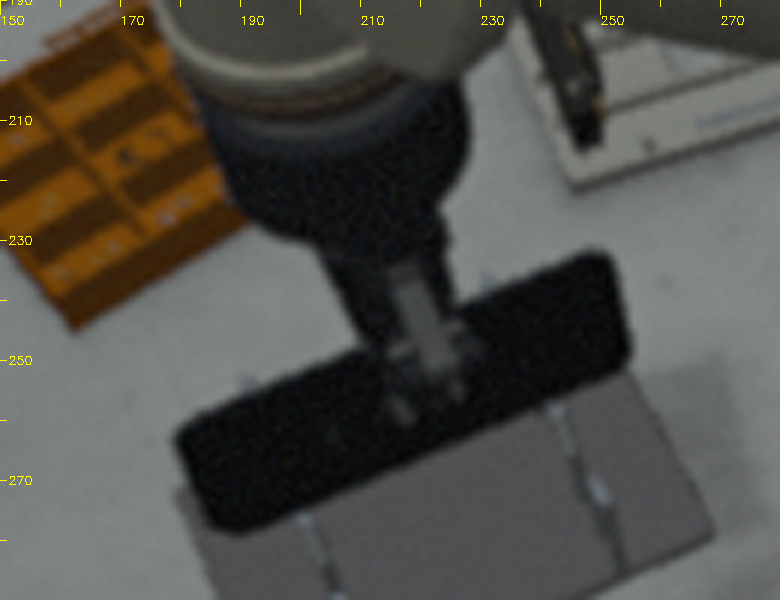

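```bash
python3 - <<'E'
from fit import *
d=pickle.load(open("d7.pkl","rb"))
o=[]
for n,b in(("wrist",(240,90,110,100)),("scene",(165,220,110,70))):
    c=d[n];im=cv2.resize(c["img"][b[1]:b[1]+b[3],b[0]:b[0]+b[2],::-1],None,fx=6,fy=6,interpolation=cv2.INTER_CUBIC)
    for dz,col in((0,(0,0,255)),(-.005,(0,255,0))):
        cv2.drawContours(im,cv2.findContours(sil(c,b,[.4395,.2821,.1223+dz,-.03,0,0]),0,2)[0],-1,col,1)
    o.append(im)
cv2.imwrite("pics/chk7.png",cv2.resize(np.vstack(o),None,fx=.58,fy=.58))
E
```

```text
(no output)
```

View pics/chk7.png

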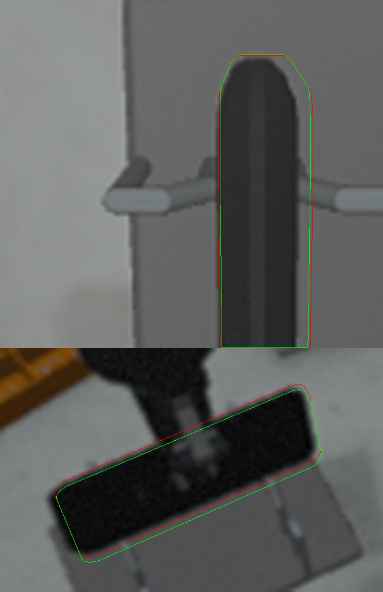

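```bash
python3 - <<'E'
from h import *
np.set_printoptions(precision=4,suppress=True)
w=pickle.load(open("d7.pkl","rb"))["wrist"]
print(w["eye"])
for p,z in(((286,147),.054),((334,147),.054),((297,139),.02),((323.5,139),.02),((299,248),.02),((323.2,248),.02),((301.8,170),.157),((323.5,170),.157),((301.9,230),.157),((323,230),.157),((312.8,112),.1)): print(p,z,atz(w,p,z))
E
```

```text
[0.4409 0.3632 0.2654]
(286, 147) 0.054 [0.4228 0.3298 0.054 ]
(334, 147) 0.054 [0.4536 0.3288 0.054 ]
(297, 139) 0.02 [0.4283 0.33   0.02  ]
(323.5, 139) 0.02 [0.4479 0.3294 0.02  ]
(299, 248) 0.02 [0.4258 0.2408 0.02  ]
(323.2, 248) 0.02 [0.4458 0.2402 0.02  ]
(301.8, 170) 0.157 [0.4364 0.3382 0.157 ]
(323.5, 170) 0.157 [0.4437 0.3379 0.157 ]
(301.9, 230) 0.157 [0.4356 0.3163 0.157 ]
(323, 230) 0.157 [0.4431 0.316  0.157 ]
(312.8, 112) 0.1 [0.4407 0.3537 0.1   ]
```

Slot centre is about 1.5 mm nearer the robot than the phone; correct while still above, then lower.

drive_tool(
  series=[
    [[0, -0.15, 0.3], [0.0035, -0.002, -0.002], 0],
    [[0, -0.15, 1], [0.0035, -0.002, -0.002], 0],
    [[0, -0.15, 2], [0.0035, -0.002, -0.002], 0],
    [[0, -0.15, 3], [0.0035, -0.002, -0.002], 0],
    [[0, -0.15, 4], [0.0035, -0.002, -0.002], 0],
    [[0, -0.15, 4], [0.0035, -0.002, -0.002], 0],
    [[0, -0.15, 4], [0.0035, -0.002, -0.002], 0],
  ],
)

```text
time_s: 9.7
position: [0.4375, 0.2827, 0.0813]
eef_rot: [[0.027, 1.0, -0.001], [1.0, -0.027, -0.0], [-0.0, -0.001, -1.0]]
ft_force: [-0.3, 0.1, -0.9]
grip_width: 0.0073
```

```bash
python3 - <<'E'
from mv import *
go([.4382,.282,.045],R(np.radians(-1.6),0));print(arm.get_state()["ft_force"])
d={n:arm.get_image(n) for n in("wrist",)};pickle.dump(d,open("d8.pkl","wb"))
crop(d["wrist"],240,80,190,140,4,"w8.png")
E
```

```text
t 9.7 pos [0.4375 0.2827 0.0813] qv 0.01575836902321863
shift cm [-0.0699  0.0741  3.6332] turn [-0.0012  0.0004  0.0011]
[-0.287   0.0879 -0.8675]
```

View pics/w8.png

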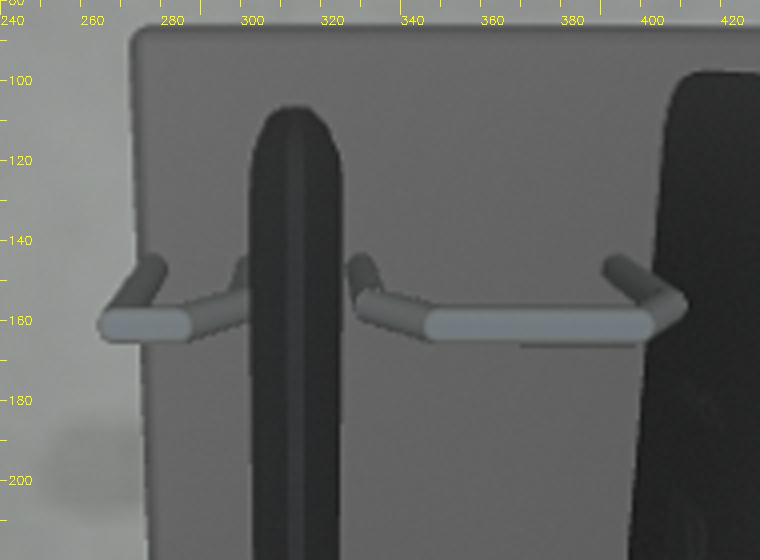

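Now the mouth (cols 285–344, mid 314.4) is ~0.8 mm farther than the phone (312.8); correct and continue down.

drive_tool(
  series=[
    [[-0.05, 0.08, 0.3], [-0.001, 0, 0], 0],
    [[-0.05, 0.08, 0.8], [-0.001, 0, 0], 0],
    [[-0.05, 0.08, 1.4], [-0.001, 0, 0], 0],
    [[-0.05, 0.08, 2], [-0.001, 0, 0], 0],
    [[-0.05, 0.08, 2.6], [-0.001, 0, 0], 0],
    [[-0.05, 0.08, 3], [-0.001, 0, 0], 0],
    [[-0.05, 0.08, 3], [-0.001, 0, 0], 0],
    [[-0.05, 0.08, 3], [-0.001, 0, 0], 0],
  ],
)

```text
time_s: 10.55
position: [0.4386, 0.2823, 0.0518]
eef_rot: [[0.027, 1.0, 0.001], [1.0, -0.027, 0.0], [0.0, 0.001, -1.0]]
ft_force: [0.3, -0.1, -1.6]
grip_width: 0.0072
```

```bash
python3 - <<'E'
from mv import *
go([.4382,.282,.043],R(np.radians(-1.6),0));print(arm.get_state()["ft_force"],arm.get_state()["ft_torque"])
d={n:arm.get_image(n) for n in("wrist","scene")};pickle.dump(d,open("d9.pkl","wb"))
crop(d["wrist"],240,80,190,140,4,"w9.png")
crop(d["scene"],150,190,130,100,6,"s9.png")
E
```

```text
t 10.55 pos [0.4386 0.2823 0.0518] qv 0.007273921912740044
shift cm [-0.0351 -0.0425  0.8815] turn [ 0.0007 -0.      0.0011]
[ 0.293  -0.1372 -1.6149] [ 0.005   0.0242 -0.0255]
```

View pics/w9.png

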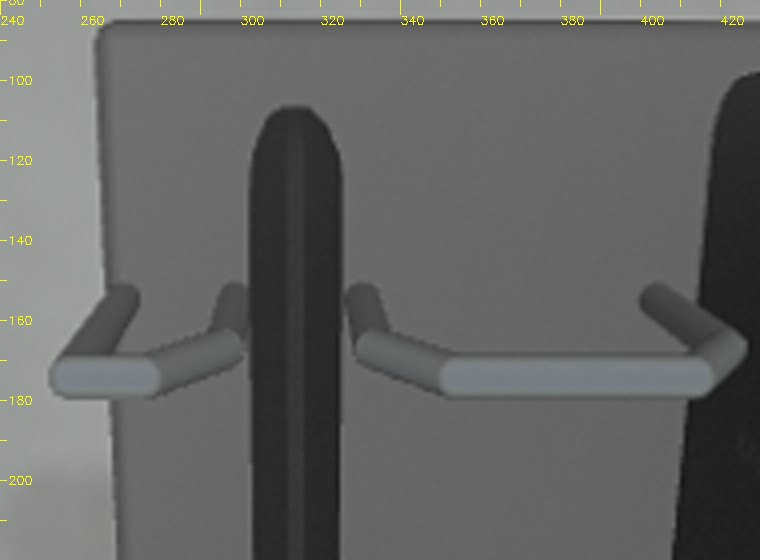

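View pics/s9.png

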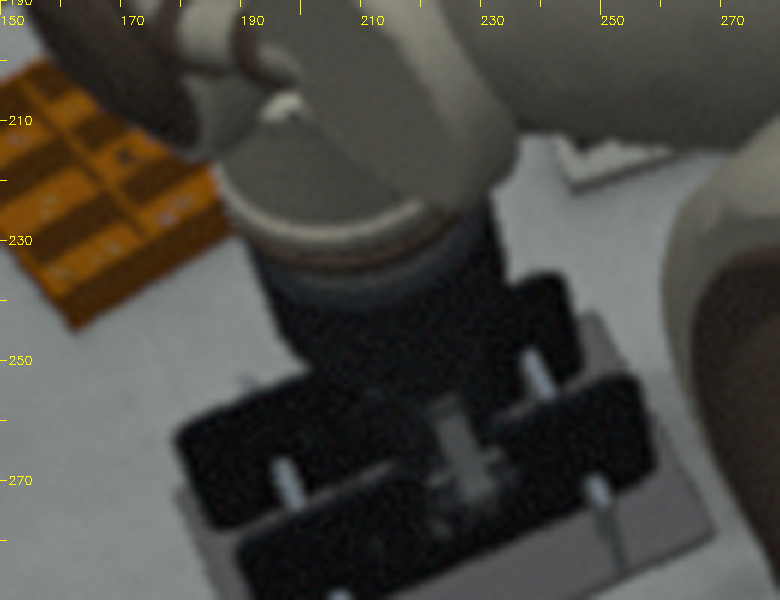

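drive_tool(
  series=[
    [[0, 0, 0.2], [0, 0, 0], 0],
    [[0, 0, 0.4], [0, 0, 0], 0],
    [[0, 0, 0.6], [0, 0, 0], 0],
    [[0, 0, 0.7], [0, 0, 0], 0],
    [[0, 0, 0.7], [0, 0, 0], 0],
  ],
)

```text
time_s: 11.15
position: [0.4384, 0.2822, 0.0446]
eef_rot: [[0.027, 1.0, 0.0], [1.0, -0.027, -0.0], [-0.0, 0.0, -1.0]]
ft_force: [1.1, 1.0, -1.7]
grip_width: 0.0073
```

drive_tool(
  series=[
    [[0, 0, 0.1], [0, 0, 0], 0],
    [[0, 0, 0.2], [0, 0, 0], 0],
    [[0, 0, 0.2], [0, 0, 0], 0],
  ],
)

```text
time_s: 11.45
position: [0.4385, 0.2823, 0.0427]
eef_rot: [[0.027, 1.0, 0.001], [1.0, -0.027, -0.0], [-0.0, 0.001, -1.0]]
ft_force: [-0.0, -0.7, -1.2]
grip_width: 0.0069
```

No contact yet (force is still just the phone's weight); continuing in 1 mm steps.

drive_tool(
  series=[
    [[0, 0, 0.1], [0, 0, 0], 0],
    [[0, 0, 0.1], [0, 0, 0], 0],
  ],
)

```text
time_s: 11.65
position: [0.4388, 0.2824, 0.0426]
eef_rot: [[0.027, 1.0, 0.001], [1.0, -0.027, -0.0], [-0.0, 0.001, -1.0]]
ft_force: [-3.3, -1.5, 3.7]
grip_width: 0.0075
```

drive_tool(
  series=[
    [[0, 0, 0.1], [0, 0, 0], 0],
    [[0, 0, 0.1], [0, 0, 0], 0],
  ],
)

```text
time_s: 11.85
position: [0.439, 0.2824, 0.0425]
eef_rot: [[0.027, 1.0, 0.001], [1.0, -0.027, -0.0], [-0.0, 0.001, -1.0]]
ft_force: [-5.1, -2.2, 13.4]
grip_width: 0.0075
```

Contact at TCP z = 42.5 mm (about where the floor was expected), 13 N. Quick look before release.

```bash
python3 - <<'E'
from mv import *
d={n:arm.get_image(n) for n in("wrist","scene")};pickle.dump(d,open("d10.pkl","wb"))
crop(d["wrist"],240,80,190,140,4,"w10.png")
crop(d["scene"],150,210,130,100,6,"s10.png")
E
```

```text
(no output)
```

View pics/w10.png

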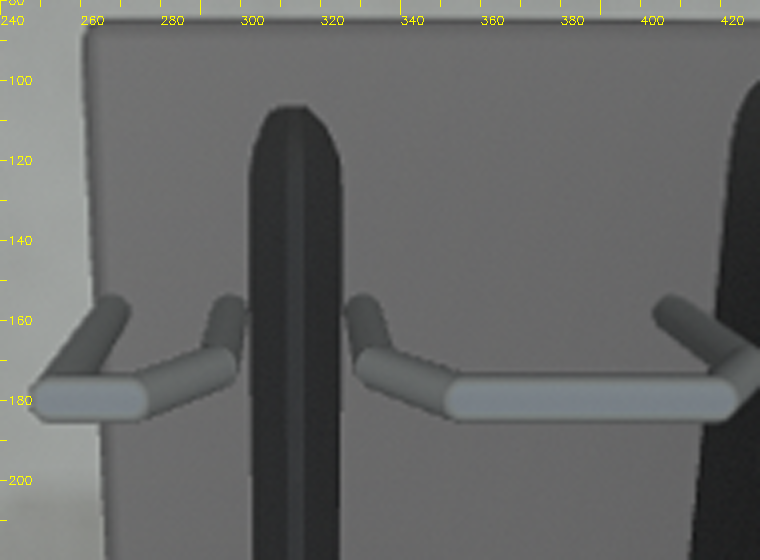

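View pics/s10.png

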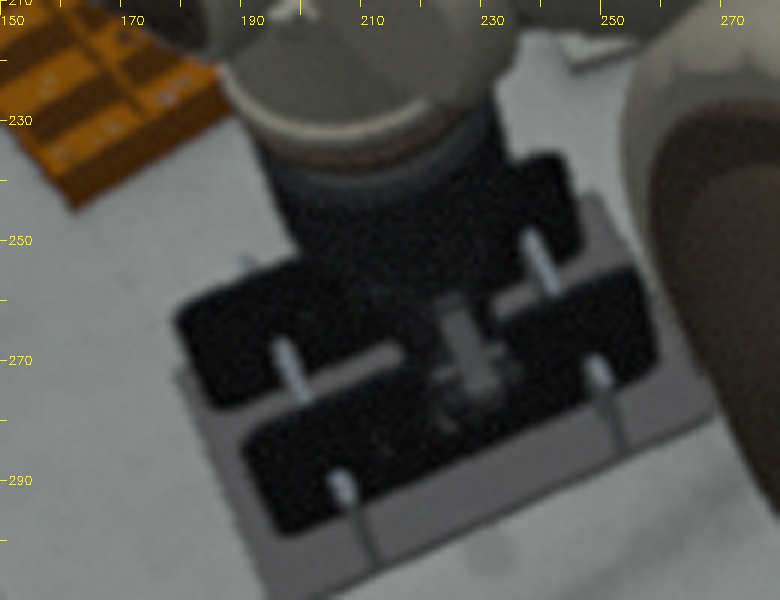

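Seated between the wires, level, centred. Ease off the press, open only partly (the filed phone is 55 mm off), then withdraw.

drive_tool(
  series=[
    [[0, 0, -0.1], [0, 0, 0], 0],
    [[0, 0, -0.1], [0, 0, 0], 0.15],
    [[0, 0, -0.1], [0, 0, 0], 0.3],
    [[0, 0, -0.1], [0, 0, 0], 0.3],
    [[0, 0, -0.1], [0, 0, 0], 0.3],
    [[0, 0, -0.1], [0, 0, 0], 0.3],
  ],
)

```text
time_s: 12.55
position: [0.4385, 0.2823, 0.0417]
eef_rot: [[0.027, 1.0, 0.001], [1.0, -0.027, -0.0], [-0.0, 0.001, -1.0]]
ft_force: [-0.1, 0.3, 0.4]
grip_width: 0.0258
```

```bash
python3 - <<'E'
from mv import *
d={n:arm.get_image(n) for n in("wrist","scene")}
s=arm.get_state();print(s["ft_force"],s["grip_width"])
crop(d["wrist"],220,80,200,150,4,"w11.png")
E
```

```text
[ 1.4229  0.1415 -0.3151] 0.025671135865091843
```

View pics/w11.png

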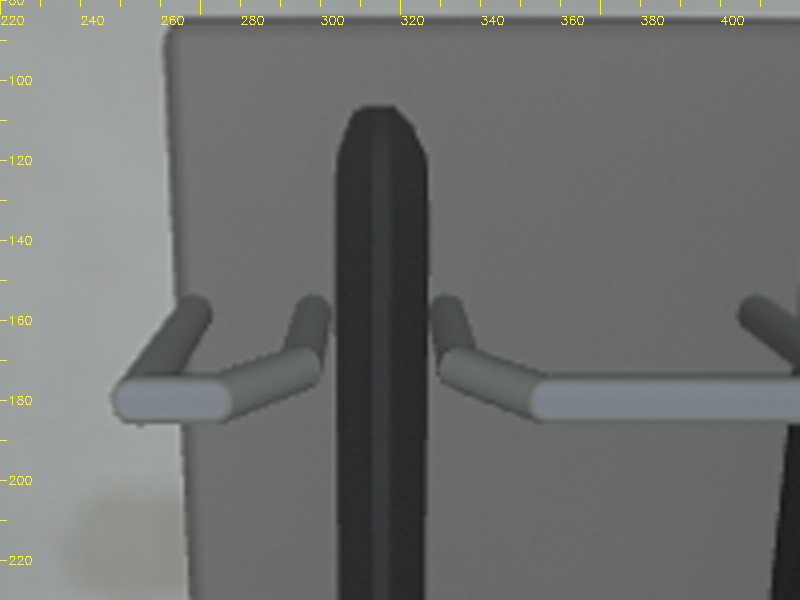

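drive_tool(
  series=[
    [[0, 0, -0.5], [0, 0, 0], 0.3],
    [[0, 0, -1.5], [0, 0, 0], 0.3],
    [[0, 0, -3], [0, 0, 0], 0.3],
    [[0, 0, -5], [0, 0, 0], 0.3],
    [[0, 0, -8], [0, 0, 0], 0.3],
    [[0, 0, -12], [0, 0, 0], 0.3],
    [[-5, 0, -16], [0, 0, 0], 0.3],
    [[-9, 0, -18], [0, 0, 0], 0.3],
    [[-9, 0, -18], [0, 0, 0], 0.3],
    [[-9, 0, -18], [0, 0, 0], 0.3],
  ],
)

```text
time_s: 13.65
position: [0.437, 0.1916, 0.2238]
eef_rot: [[0.029, 1.0, 0.004], [1.0, -0.029, 0.001], [0.001, 0.004, -1.0]]
ft_force: [1.1, -0.3, 0.3]
grip_width: 0.0256
```

```bash
python3 - <<'E'
from mv import *
d={n:arm.get_image(n) for n in("wrist","scene","top")};pickle.dump(d,open("d12.pkl","wb"))
s=arm.get_state();print(s["time_s"],s["position"],s["ft_force"])
cv2.imwrite("pics/w12.png",d["wrist"]["img"][:,:,::-1])
crop(d["scene"],150,190,200,130,4,"s12.png")
crop(d["top"],190,175,180,75,4,"t12.png")
E
```

```text
13.8 [0.4353 0.193  0.2209] [-0.3571 -0.1921  0.2366]
```

View pics/w12.png

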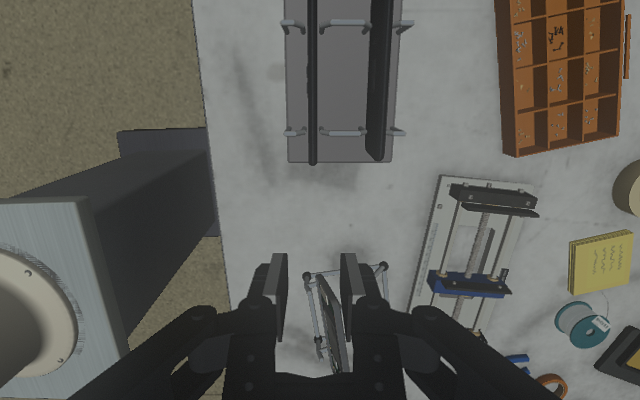

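View pics/s12.png

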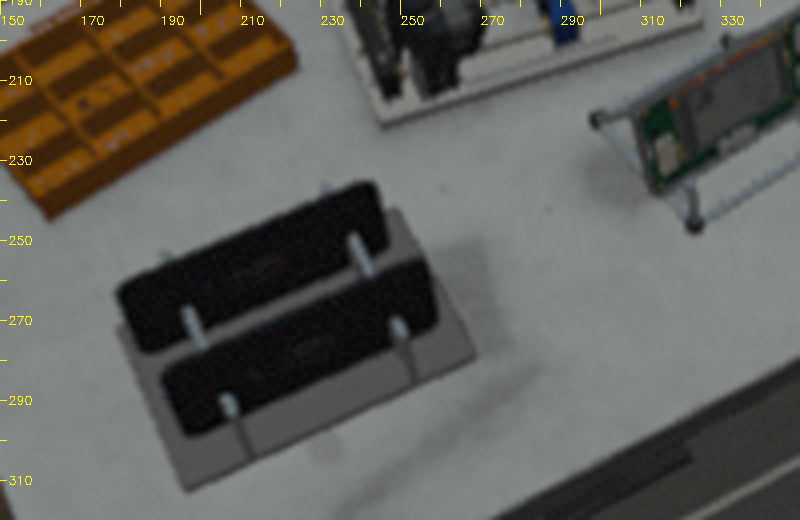

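View pics/t12.png

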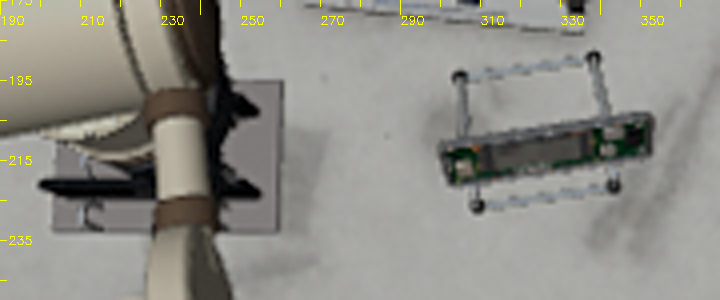

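The phone stands upright in the slot, parallel to the filed one, and the open phone and its easel are undisturbed. Handing in.

```bash
python3 - <<'E'
from rig import arm
print(arm.finish_job())
E
```

```text
the job is handed in; nothing more can be done
None
```

The closed phone now stands upright on its long edge in the empty slot of the rack, and the job was handed in at about 13.8 s.

- **What I did:** I pinched the phone on its easel at the 15° lean and lifted it out along its own plane. I turned it upright on the way to the rack and re-centred it over the slot twice using the wrist camera. I then lowered it until it met the slot floor, with the tool tip at 42.5 mm and a 13 N press. I eased off that press, opened the fingers only to 26 mm, and withdrew straight up.

- **Last checks:** The scene and wrist pictures show it between both pairs of wires, level with and parallel to the filed phone. The open phone on its easel looks unmoved. The arm was clear, with almost no force on it. Along the slot its near end looks about 3 mm off the filed phone's end. I judged that by eye and did not re-measure it after release.

- **What disagreed:** Heights from the wrist camera came out about 5 mm lower than the stated ones. I relied on contact with the slot floor for the final height instead.

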